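Load the vial spinner and hold its idler arm engaged

TASK

Take the blue-capped vial out of the rack and stand it down in the round nest of the vial spinner, then let go of it. Next push the blue sprung idler arm back by its black knob, past its ratchet click and on to its end stop, so that its roller presses the vial against the two fixed rollers. The spinner only runs while the arm is held, so finish still holding the arm at its stop: do not let go. Leave the other vials and the things lying around alone.

Things in the scene. Friction and masses are not known exactly. Their poses are not given: they have to be found in the camera images.
- vial_blue: glass sample vial with a blue screw cap, 22 mm across, 50 mm tall, 22 g; stands in one of the rack's holes; origin at the centre of its underside, z up its axis. It is to be gripped on its upper 25 mm
- vial_white: the same kind of vial with a white cap, in another hole of the rack; stays there
- vial_dark: the same kind of vial with a black cap and brown content, in another hole of the rack; stays there
- rack: fixed white vial rack with blue ends, 50 x 177 mm, 30 mm high (32 mm at the ends), origin at the centre of its underside; four holes of 24 mm in a row along its y at -57, -19, 19 and 57 mm, floor 8 mm above the underside, so a vial stands 28 mm proud of the top
- spinner: vial spinner, fixed: grey housing, its top plate 30 mm above the bench, x -72 to 68, y -93 to 53 mm. Origin on the nest's axis at bench height, x to the back. Behind the nest two fixed rollers (18 mm across, tops 46 mm above the bench, axes at x 17, y +-12 mm) and a black-and-white screen (x 50 to 56, y -49 to 49 mm, top 86 mm above the bench); idler arm in front
- nest (a point): centre of the nest's flat floor, 22 mm above the bench; the nest is a round recess of 25 mm diameter, 8 mm deep, in the top plate. A seated vial's underside rests here, its top 72 mm above the bench; the rollers leave it about 0.6 mm of play until the arm presses it to the back
- pivot (a point): vertical axis of the idler arm, near the front right of the spinner (spinner x -42, y -62 mm), 40 mm above the bench
- idler_arm (a joint): angle of the sprung arm, rad: 0 at rest (swung to the front), growing as it is pushed to the back (clockwise from above), 0.52 at the end stop. Bar from the pivot towards the spinner's +y, parallel to that axis at 0.42; its top 45 mm above the bench. The knob needs 2 N to start, about 7 N at the stop. Let go past the click (0.41), the ratchet catches it near 0.36: not the running position
- knob (a point): centre of the upright black knob at the free end of the arm, 137 mm from the pivot, 65 mm above the bench; the knob is a round handle of 18 mm diameter that stands from 49 to 80 mm above the bench. It swings about 71 mm to the back; push it from the front, or grip it
- idler_block: sprung block with a roller of 16 mm diameter (32 to 45 mm above the bench), 62 mm along the arm from the pivot; origin on the roller's axis at bench height. It first touches a seated vial at an arm angle of about 0.37 and is then pressed back into the arm against its own spring, up to about 4 N on the vial at the stop
- pawl_slider (a joint): position in m of the brass ratchet slider with a red thumb pin, right of the nest: 0 when the pawl is in (at rest, or dropped behind the tooth), up to 0.0055 while the tooth passes under it. It moves by itself; not to be handled
- petri_dish: flat clear dish, 61 mm across, 14 mm high, lying on the bench; to be left alone; origin at the centre of its underside
- tape_electrical: roll of black tape, 58 mm across, 19 mm high, lying on the bench; to be left alone; origin at the centre of its underside
- pc_tower: black computer tower standing on the bench right of and behind the spinner, fixed: 300 mm along its x, 100 mm along its y, 301 mm tall, origin on its underside, the box centred 26 mm towards its -x (front) end; swing the arm round in front of it

How it is judged:
By the outcome, as a careful person would: the job done as asked, in the order asked, and still so for the second after the job is handed in, while the arm keeps its last pose, push and grip.
It also fails if it takes over 46 s, if anything falls off the work surface, if the arm or the gripper's body presses on something with over 40 N, if the wrist force passes 120 N, or if a joint passes its speed limit or range.

ROBOT

A 6-joint arm with a two-finger parallel gripper is mounted at the origin on a cart in front of the work surface, level with it; the furniture and walls round the work are solid. World frame = base frame: x ahead of the robot, y to its left, z up, the work surface at z = 0. Lengths are in m, angles in rad, forces in N, time in s.
With the tool pointing down it reaches from about 0.35 to 0.8 m from the base axis. Payload 7.3 kg.
Tool frame: the origin (TCP) lies between the finger pads; the fingertips stand 25 mm ahead of it and the grasp point (between the pads) lies 6 mm ahead of it (r.tip_extent is the distance from the TCP to the fingertips, in m); z points along the fingers, y is the line along which they close (so a half turn about z gives the same grasp; the last joint's range is limited). The gripper opens to 85 mm and grips with 20 to 120 N. Pads are 22 mm wide; open, the fingers measure 114 mm over their backs; the gripper's body (76 mm by 85 mm) begins 54 mm behind the grasp point. The pads swing forward as they close: fully open they stand 13 mm farther back than shut.
Start: joints at [-1.267, 0.342, 1.524, -0, 1.275, -0.146], TCP at [0.228, -0.473, 0.256] pointing down, gripper open.
Joint ranges: [-2.53, 2.53], [-0.77, 2.02], [0.04, 2.7], [-1, 4.14], [0.28, 2.66], [-3.11, 3.11]. Speed limits (rad/s): [2.57, 2.57, 3.14, 3.14, 3.14, 3.14].

INTERFACE

Orientations are given as a unit quaternion [x, y, z, w].
In Python, from workcell import r, command_gripper, optics gives the robot as it stands. The module is installed in compiled form; this text tells all that it offers. Calls block until the motion is done:
- r.reach(position, orientation): joint-space move of the TCP to a pose.
- r.move_straight(position, orientation=None, speed=0.15, max_force=None): straight line of the TCP; orientation=None keeps the orientation; speed is the mean speed in m/s. With max_force (N) it stops when the force on the tool has changed by that much, and returns True; else False.
- r.movej(angles): joint-space move.
- command_gripper(opening, force=None): finger opening in m; force is the grip in N (None keeps the last); returns when the fingers have stopped.
- r.hold(seconds).
- r.solve_ik(position, orientation): joint angles nearest the present ones, or None.
- r.read_state(): the state.
- optics.get_image(name): name is "side" or "top" or "wrist"; returns (picture, depth): 420x560x3 uint8, red, green, blue; 420x560 float32, m along the optical axis (not along the pixel's ray), 0 where there is no reading.
- optics.camera_model(name): a dict with "K" (3x3 intrinsics, pixels), "R" (3x3) and "t" (3): a world point X has camera coordinates R X + t; the wrist camera has in their place "tool_from_camera" (4x4, takes a point from camera to tool coordinates, whose origin is the TCP and whose axes are the flange's). Camera axes: x right, y down, z forward; pixel columns grow to the right and rows downward; lengths in m; the calibration is good to about 2 mm. The wrist camera is an equidistant fisheye: a pixel r from the principal point sees the ray r / f radians off the axis. A picture is of the moment at which its call begins: read the wrist's pose just before it. camera_model takes no time and is no camera call.
A pose or a line that the arm cannot do raises r.PlanningError and nothing moves.
- r.finish_job(): hands the job in; it is judged then, once.
The state is a dict: "time_s": time; "joint_positions": joint angles; "dq": joint speeds; "tau": joint torques, N m; "eef_pos": TCP position; "eef_rot": TCP orientation; "contact_force": force on the tool from outside, world axes, zero at the start; "torque": the same for the moment, N m; "grip_width": finger opening in m; "grip_force": force on a finger pad.
Only numpy, scipy, OpenCV 4.12 (cv2) and the standard library are available. Lean on these libraries where they do the work, as an engineer would, in place of code of your own. Each camera call takes 0.05 s, during which the arm holds its last target. There are 200 camera calls.

## Working session

There is one attempt and no reset: what is moved stays moved. The work goes in short steps, each a Python script; the robot and the scene stay as the last script left them, time stands still between calls to the robot, and variables do not carry over. Pictures are saved under pics/ and viewed, at most 10 in all, crops included, and the job is handed in when it is done.

```bash
mkdir -p pics; python3 - <<'E'
from workcell import r, optics
import numpy as np, cv2
for n in ("side","top"):
    im,d=optics.get_image(n); m=optics.camera_model(n)
    np.savez(f"{n}0.npz",im=im,d=d,**m)
    cv2.imwrite(f"pics/{n}0.png",im[:,:,::-1]); print(n,m)
print(optics.camera_model("wrist")); print(r.read_state())
E
```

```text
side {'K': array([[458.01141668,   0.        , 278.72754005],
       [  0.        , 458.01141668, 205.48393289],
       [  0.        ,   0.        ,   1.        ]]), 'R': array([[-0.5433456 , -0.83949362, -0.00510158],
       [-0.61801089,  0.40409341, -0.67436715],
       [ 0.56818844, -0.36326159, -0.73837857]]), 't': array([0.34356778, 0.37959936, 1.08030694])}
top {'K': array([[462.49273487,   0.        , 287.2224783 ],
       [  0.        , 462.49273487, 208.86573495],
       [  0.        ,   0.        ,   1.        ]]), 'R': array([[ 0.01695403, -0.99977139,  0.0130281 ],
       [-0.98828019, -0.01873334, -0.15149696],
       [ 0.15170639, -0.01030693, -0.98837186]]), 't': array([0.02716945, 0.56547295, 1.00796688])}
{'K': array([[325.1922621 ,   0.        , 279.34463859],
       [  0.        , 325.1922621 , 212.86037646],
       [  0.        ,   0.        ,   1.        ]]), 'tool_from_camera': array([[-3.53831213e-04, -9.54492078e-01, -2.98236061e-01,
         7.65946300e-02],
       [ 9.99998905e-01,  9.08614119e-05, -1.47721010e-03,
        -1.75608652e-03],
       [ 1.43708
[... 181 characters left out ...]
sitions': array([-1.26699293e+00,  3.42642826e-01,  1.52488712e+00, -4.99331186e-06,
        1.27541600e+00, -1.45973224e-01]), 'dq': array([ 2.99347984e-04, -3.21919700e-03, -2.00213287e-03, -2.69327699e-03,
       -8.97484176e-04, -9.19881790e-05]), 'tau': array([ 1.79673079e-03, -4.34445190e+01, -2.46492827e+01, -1.62725155e-04,
        4.69947729e-03, -2.38331189e-06]), 'eef_pos': array([ 0.2281881 , -0.47246866,  0.25571274]), 'eef_rot': array([ 9.74818634e-01,  2.22998144e-01, -5.57225330e-05, -6.74348827e-04]), 'contact_force': array([ 0.14679835, -0.01920557, -0.13779721]), 'torque': array([ 0.00036054,  0.05572488, -0.02455042]), 'grip_force': 0.0, 'grip_width': 0.08585560339217561}
```

View pics/top0.png

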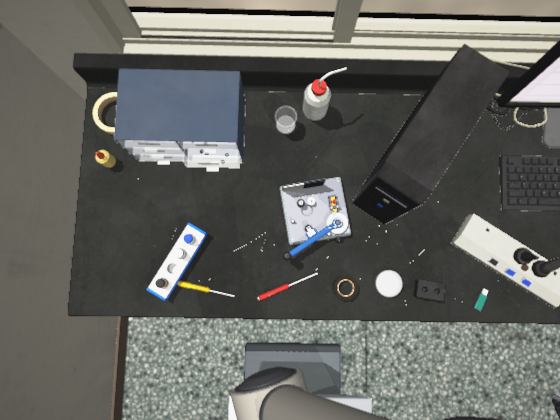

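View pics/side0.png

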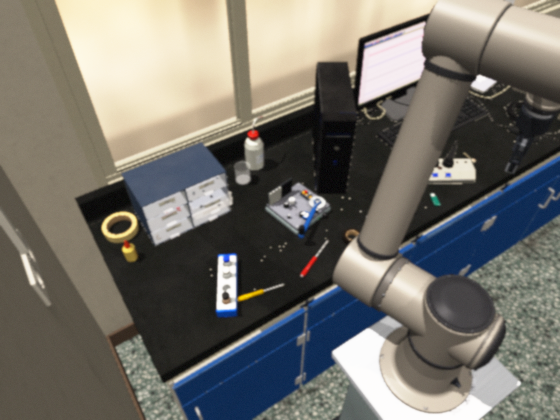

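Top view: the rack is centred near (177,262) with the blue cap at (189,240). The spinner is around (316,212), with its knob at about (289,256) and its pivot near (337,224). Next I cast these onto planes and segment the blue parts.

```bash
cat > h.py <<'E'
import numpy as np, cv2
from scipy.spatial.transform import Rotation as Ro
def cast(m,uv,z):
    K,R,t=m["K"],m["R"],m["t"]
    d=R.T@np.linalg.inv(K)@np.array([uv[0],uv[1],1.]); c=-R.T@t
    return c+d*(z-c[2])/d[2]
def wcast(m,s,uv,z):
    K=m["K"]; T=m["tool_from_camera"]
    p=np.array([(uv[0]-K[0,2])/K[0,0],(uv[1]-K[1,2])/K[1,1]]); th=np.hypot(*p)
    d=np.array([*(p/max(th,1e-9)*np.sin(th)),np.cos(th)])
    W=Ro.from_quat(s["eef_rot"]).as_matrix()
    c=s["eef_pos"]+W@T[:3,3]; d=W@T[:3,:3]@d
    return c+d*(z-c[2])/d[2]
def down(yaw):  # tool down, tool x axis at yaw, closing (y) axis at yaw-90deg
    return (Ro.from_euler("z",yaw)*Ro.from_quat([1,0,0,0])).as_quat()
def shot(name,pic):
    from workcell import r,optics
    s=r.read_state(); im,d=optics.get_image(name); m=optics.camera_model(name)
    cv2.imwrite(f"pics/{pic}.png",im[:,:,::-1]); return s,im,d,m
E
python3 - <<'E'
from h import *
m=np.load("top0.npz"); im=m["im"]; d=m["d"]
for n,uv,z in [("cap",(189,240),.058),("dark",(162,283),.058),("rackc",(177,262),.03),("knob",(289,256),.08),("pivot",(337,224),.045),("housFL",(290,244),.03),("housFR",(351,236),.03),("housBL",(282,187),.03)]:
    print(n,cast(m,uv,z).round(4))
hsv=cv2.cvtColor(im,cv2.COLOR_RGB2HSV)
b=cv2.inRange(hsv,(100,130,100),(125,255,255))
n,l,st,c=cv2.connectedComponentsWithStats(b)
for i in range(1,n):
    if st[i,4]>8: print(st[i],c[i].round(1),cast(m,c[i],.058).round(4))
cv2.imwrite("pics/topcrop.png",cv2.resize(im[165:310,140:370,::-1],None,fx=3.4,fy=3.4,interpolation=cv2.INTER_CUBIC))
E
```

```text
cap [0.4889 0.2534 0.058 ]
dark [0.3941 0.3074 0.058 ]
rackc [0.441  0.2835 0.03  ]
knob [0.4564 0.0321 0.08  ]
pivot [ 0.5321 -0.0757  0.045 ]
housFL [0.4862 0.0295 0.03  ]
housFR [ 0.5069 -0.1095  0.03  ]
housBL [0.6179 0.0501 0.03  ]
[146 222  61  79 235] [180.2 264.8] [0.4342 0.27   0.058 ]
[329 223   5   4  10] [331.3 224.9] [ 0.5283 -0.0614  0.058 ]
[289 228  45  28 270] [308.7 241.4] [ 0.4906 -0.0113  0.058 ]
[184 235   8   8  53] [187.6 238.1] [0.4929 0.2566 0.058 ]
[506 270   9   6  33] [510.2 272.3] [ 0.4303 -0.4568  0.058 ]
[522 280   9   6  32] [526.1 282.3] [ 0.4091 -0.4908  0.058 ]
```

View pics/topcrop.png

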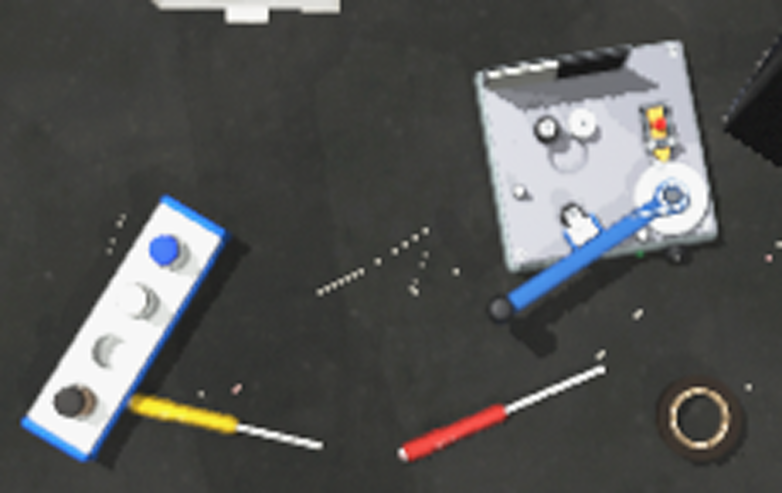

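The crop shows the blue vial in the end hole at crop (165,250), with white next, then an empty hole, then dark. The nest is at (570,155) below the two rollers, the knob at (500,308), and the spinner is yawed about +9°. I'll retract past the tower and then look closely over the nest and the rack.

```bash
python3 - <<'E'
from h import *
from workcell import r,command_gripper,optics
m=np.load("top0.npz"); n=cast(m,(140+570/3.4,165+155/3.4),.03); print("nest0",n,r.tip_extent)
r.reach([.175,-.36,.30],down(.45)); r.reach([.42,0.02,.28],down(1.72))
r.reach([n[0],n[1],.20],down(1.72)); r.hold(.2)
s,im,d,w=shot("wrist","w1"); np.savez("w1.npz",im=im,d=d,p=s["eef_pos"],q=s["eef_rot"])
r.reach([.489,.2534,.20],down(2.593)); r.hold(.2)
s,im,d,w=shot("wrist","w2"); np.savez("w2.npz",im=im,d=d,p=s["eef_pos"],q=s["eef_rot"])
print(r.read_state()["time_s"],s["eef_pos"])
E
```

```text
nest0 [ 0.56375754 -0.0098698   0.03      ] 0.025
4.6167 [0.48968121 0.25220782 0.19995614]
```

View pics/w1.png

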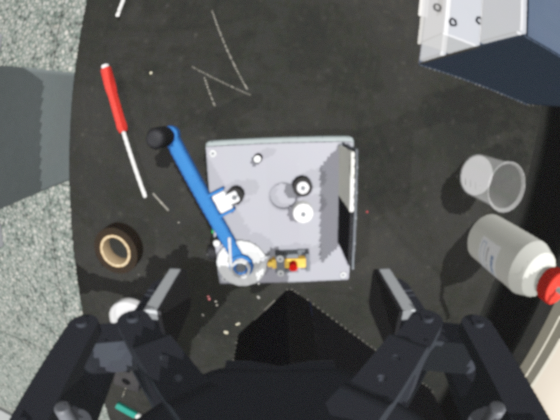

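View pics/w2.png

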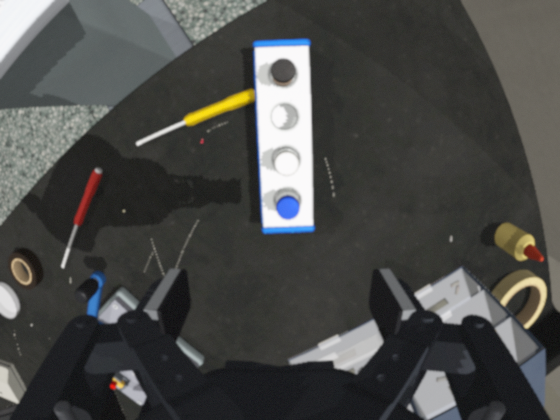

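w1 shows the plate corners at about (207,142), (352,138), (349,279) and (218,284). The rollers are at (302,186) and (302,213), the nest at (283,195), the pivot at (242,264) and the knob at (159,137). w2 shows the blue cap at (288,207), the white vial at (286,161), an empty hole at (284,116) and the dark vial at (283,72).

```bash
python3 - <<'E'
from h import *
from workcell import optics
w=optics.camera_model("wrist")
def L(n):
    f=np.load(n); return f["im"],f["d"],dict(eef_pos=f["p"],eef_rot=f["q"])
im,d,s=L("w1.npz")
obs=[((207,142),.03,(-72,53)),((352,138),.03,(68,53)),((349,279),.03,(68,-93)),((218,284),.03,(-72,-93)),
((302,186),.046,(17,12)),((302,213),.046,(17,-12)),((283,195),.026,(0,0)),((242,264),.045,(-42,-62)),((158,137),.08,(-98,63))]
P=np.array([wcast(w,s,u,z)[:2] for u,z,_ in obs]); Q=np.array([q for *_,q in obs])/1000
pc,qc=P.mean(0),Q.mean(0); H=(Q-qc).T@(P-pc); a=np.arctan2(H[0,1]-H[1,0],H[0,0]+H[1,1])
R=np.array([[np.cos(a),-np.sin(a)],[np.sin(a),np.cos(a)]]); t=pc-R@qc
print("spinner",t.round(4),"yaw",a.round(4)); print(((P-(Q@R.T+t))*1000).round(1))
# nest/rollers: contrast zoom
cv2.imwrite("pics/w1c.png",cv2.resize(im[120:300,140:370,::-1],None,fx=3.3,fy=3.3,interpolation=cv2.INTER_CUBIC))
im,d,s=L("w2.npz"); hsv=cv2.cvtColor(im,cv2.COLOR_RGB2HSV)
b=cv2.inRange(hsv,(105,130,60),(130,255,255)); b[:190]=0; b[225:]=0; b[:,:270]=0; b[:,305:]=0
M=cv2.moments(b,True); c=(M["m10"]/M["m00"],M["m01"]/M["m00"]); x,y,ww,hh=cv2.boundingRect(b)
print("cap px",c,M["m00"],(x,y,ww,hh),"bbox c",wcast(w,s,(x+ww/2-.5,y+hh/2-.5),.057),"cent",wcast(w,s,c,.057))
print("dark",wcast(w,s,(283,72),.058),"rack corners",[wcast(w,s,u,.032).round(4) for u in((254,42),(309,40),(314,230),(263,232))])
for q in ((163,248,"") ,): pass
t0=np.load("top0.npz"); print("top cap",cast(t0,(187.6,238.1),.058))
print("cap z by depth",d[int(c[1]),int(c[0])])
E
```

```text
spinner [ 0.5684 -0.0046] yaw 0.1774
[[ 4.7 -0.4]
 [-4.8 -2.2]
 [-3.3  2.3]
 [ 2.   1.7]
 [-1.1 -0.3]
 [-1.2 -0.7]
 [-0.4 -0.9]
 [ 1.   0.7]
 [ 3.1 -0.2]]
cap px (287.4148936170213, 206.88829787234042) 376.0 (277, 196, 22, 23) bbox c [0.49269617 0.26002018 0.057     ] cent [0.49257581 0.26000996 0.057     ]
dark [0.39669861 0.31442415 0.058     ] rack corners [array([0.3575, 0.3096, 0.032 ]), array([0.3806, 0.351 , 0.032 ]), array([0.5316, 0.2664, 0.032 ]), array([0.5082, 0.2245, 0.032 ])]
top cap [0.49300542 0.25665414 0.058     ]
cap z by depth 0.27088735
```

View pics/w1c.png

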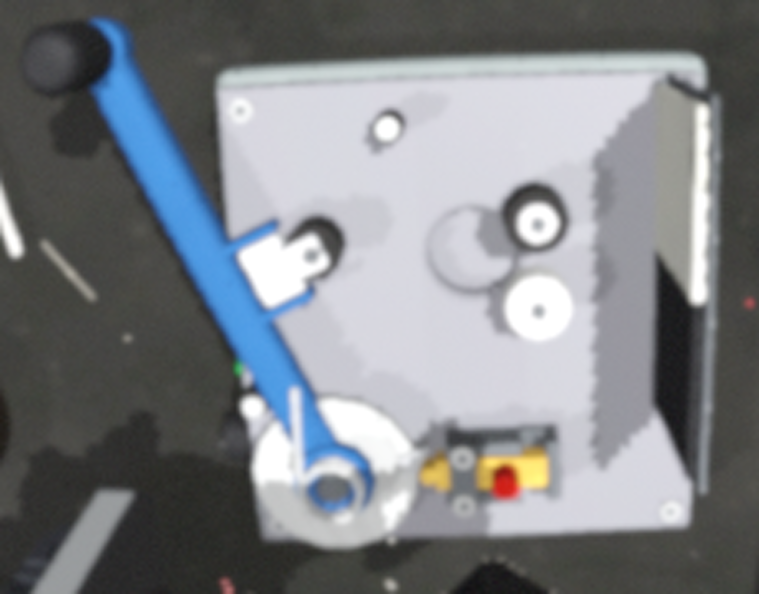

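The crop shows the nest ring at crop (472,248) and the roller tops at (538,224) and (538,308). Spinner scale residuals of about 3% call for a closer look. I'll drop closer over the blue cap and re-measure.

```bash
python3 - <<'E'
from h import *
from workcell import r,command_gripper,optics
yaw=np.arctan2(.2245-.3096,.5082-.3575); yaw2=np.arctan2(.2664-.351,.5316-.3806); y=(yaw+yaw2)/2+np.pi; print("yaw",y)
r.reach([.4926,.2585,.12],down(y)); r.hold(.3)
s,im,d,w=shot("wrist","w3"); hsv=cv2.cvtColor(im,cv2.COLOR_RGB2HSV)
b=cv2.inRange(hsv,(105,130,60),(130,255,255)); n,l,st,c=cv2.connectedComponentsWithStats(b)
def depthpt(u):
    K=w["K"];T=w["tool_from_camera"]; p=(np.array(u)-K[:2,2])/K[0,0]; th=np.hypot(*p)
    v=np.array([*(p/th*np.sin(th)),np.cos(th)]); v*=np.median(d[int(u[1])-2:int(u[1])+3,int(u[0])-2:int(u[0])+3])/v[2]
    return Ro.from_quat(s["eef_rot"]).apply(T[:3,:3]@v+T[:3,3])+s["eef_pos"]
print(s["eef_pos"])
for i in range(1,n):
    if st[i,4]>60: print(st[i],c[i].round(1),wcast(w,s,c[i],.057).round(4),depthpt(c[i]).round(4))
print(s["time_s"])
E
```

```text
yaw 2.6292188506186234
[0.49337439 0.2587306  0.12166697]
[239  12  80  11 693] [278.7  16.5] [0.3771 0.3256 0.057 ] [0.3705 0.3294 0.0321]
[239  30   2  49  88] [239.4  52.8] [0.385  0.2964 0.057 ] [3.722e-01 2.960e-01 2.000e-04]
[239  98   6 156 222] [241.1 173.9] [0.445  0.2626 0.057 ] [0.4489 0.2555 0.0201]
[263 227  30  32 747] [277.9 242.6] [0.4921 0.2602 0.057 ] [0.4919 0.2603 0.0575]
[243 263  71   9 559] [278.2 267.4] [0.5069 0.252  0.057 ] [0.5181 0.2457 0.0317]
[ 40 301  19  62 647] [ 48.3 329.5] [0.4699 0.0412 0.057 ] [0.4729 0.0236 0.0445]
5.3333
```

View pics/w3.png

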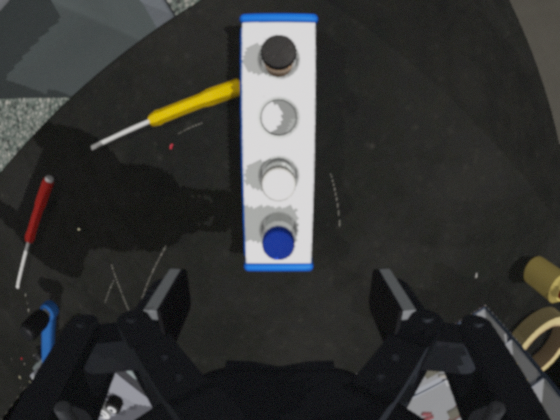

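The blue cap is centred between the fingers at (278,243), and depth confirms its top at z = 0.058. Grasping it now.

```bash
python3 - <<'E'
from h import *
from workcell import r,command_gripper,optics
q=down(2.622); x,y=.4920,.2602
command_gripper(.045,30)
r.move_straight([x,y,.060],q,speed=.08,max_force=8); r.hold(.3)
print(r.read_state()["eef_pos"])
command_gripper(.015,30); s=r.read_state(); print("grip",s["grip_width"],s["grip_force"],s["contact_force"])
r.move_straight([x,y,.14],speed=.1); s=r.read_state(); print(s["grip_width"],s["contact_force"],s["time_s"])
r.reach([.50,-.013,.17],down(3.319)); r.hold(.5)
s,im,d,w=shot("wrist","w4"); np.savez("w4.npz",im=im,d=d,p=s["eef_pos"],q=s["eef_rot"]); print(s["eef_pos"],s["time_s"],s["joint_positions"])
E
```

```text
[0.49215717 0.26024093 0.06036469]
grip 0.020788133293167952 29.66865062713623 [-0.624876   -0.17668916  1.34190997]
0.02090233522826228 [ 0.31758211 -0.50448115 -0.46269345] 8.3333
[ 0.50001739 -0.01278071  0.16997854] 9.9583 [-1.78906485e-01  3.87247881e-01  1.71722885e+00  1.28257457e-05
  1.03714880e+00 -1.92746699e+00]
```

View pics/w4.png

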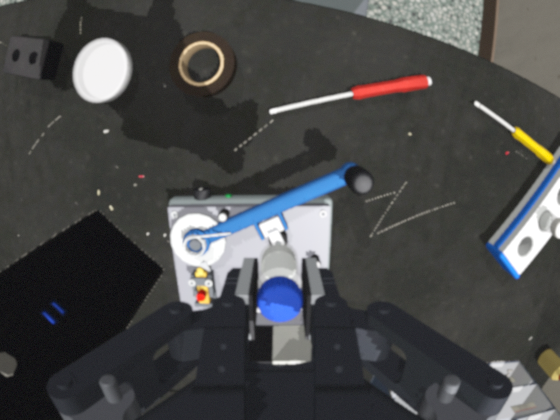

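w4 shows the vial held with its cap at (280,298), but the fingers hide the nest. I'll shift forward so the nest appears above the vial, and use this same yaw so calibration offsets cancel.

```bash
python3 - <<'E'
from h import *
from workcell import r,command_gripper,optics
r.move_straight([.580,-.005,.17],down(3.319),speed=.12); r.hold(.4)
s,im,d,w=shot("wrist","w5"); np.savez("w5.npz",im=im,d=d,p=s["eef_pos"],q=s["eef_rot"]); print(s["eef_pos"],s["time_s"])
def proj(X):
    T=w["tool_from_camera"]; t=Ro.from_quat(s["eef_rot"]).inv().apply(np.array(X)-s["eef_pos"]); c=T[:3,:3].T@(t-T[:3,3])
    th=np.arctan2(np.hypot(c[0],c[1]),c[2]); return w["K"][:2,2]+w["K"][0,0]*th*c[:2]/np.hypot(c[0],c[1])
e=s["eef_pos"]
print("cap pred",proj(e+[0,0,-.002]),"nest pred",proj([.568,-.0055,.03]))
hsv=cv2.cvtColor(im,cv2.COLOR_RGB2HSV); b=cv2.inRange(hsv,(105,130,60),(130,255,255)); b[:250]=0
n,l,st,c=cv2.connectedComponentsWithStats(b); i=1+st[1:,4].argmax(); print("cap",st[i],c[i])
cv2.imwrite("pics/w5c.png",cv2.resize(im[100:320,180:380,::-1],None,fx=2.7,fy=2.7,interpolation=cv2.INTER_CUBIC))
E
```

```text
[ 0.57987052 -0.00504321  0.17014714] 11.225
cap pred [274.93393656 299.57526365] nest pred [278.75897784 194.28349372]
cap [ 256  277   48   46 1705] [279.4111437  299.91319648]
```

View pics/w5c.png

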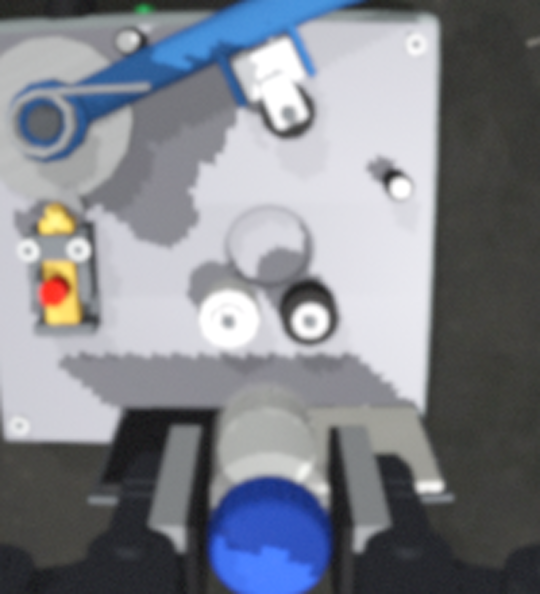

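The crop shows the nest ring centred at crop (269,245), i.e. pixel (279.6,190.7), and the rollers at (264.8,218.5) and (294.8,218.5). The held vial lies on column 279.4, so I correct the calibration's lateral offset from the gripped cap.

```bash
cat > n.py <<'E'
from h import *
from workcell import optics
w=optics.camera_model("wrist"); f=np.load("w5.npz"); s=dict(eef_pos=f["p"],eef_rot=f["q"])
w["tool_from_camera"]=w["tool_from_camera"].copy()
W=Ro.from_quat(s["eef_rot"])
err=W.inv().apply(wcast(w,s,(279.4,299.9),s["eef_pos"][2]-.002)-s["eef_pos"]); err[2]=0
w["tool_from_camera"][:3,3]-=[0,err[1],0]
a=lambda u,z:wcast(w,s,u,z)[:2]
nest=a((279.6,190.7),.03); rw,rb=a((264.8,218.5),.046),a((294.8,218.5),.046)
E
python3 - <<'E'
from n import *
print("err",err.round(4),"nest",nest.round(4),"rollers",rw.round(4),rb.round(4),"sep",np.linalg.norm(rb-rw))
d=rb-rw; yaw=np.arctan2(-d[0],d[1]); print("yaw",yaw); ex=np.array([np.cos(yaw),np.sin(yaw)])
print("nest from rollers",((rw+rb)/2-.017*ex).round(4))
c=lambda x,y:(180+x/2.7,100+y/2.7)
print("pivot",a(c(43,121),.045).round(4),"corner screw FL",a(c(416,44),.031).round(4),"screw BR",a(c(18,426),.031).round(4))
R=np.array([[ex[0],-ex[1]],[ex[1],ex[0]]]); print("pivot exp",(nest+R@[-.042,-.062]).round(4))
E
```

```text
err [-0.0002  0.0019  0.    ] nest [ 0.5653 -0.0073] rollers [ 0.5855 -0.0154] [0.5814 0.0077] sep 0.023511978908067804
yaw 0.1764182514171064
nest from rollers [ 0.5667 -0.0069]
pivot [ 0.5371 -0.0769] corner screw FL [0.4979 0.0241] screw BR [ 0.6397 -0.0785]
pivot exp [ 0.5348 -0.0757]
```

```bash
python3 - <<'E'
from h import *
from workcell import r,command_gripper,optics
q=down(.177+np.pi); x,y=.5662,-.0068
r.move_straight([x,y,.092],q,speed=.12); r.hold(.3)
print(r.read_state()["contact_force"])
h=r.move_straight([x,y,.0740],q,speed=.02,max_force=4); r.hold(.2); s=r.read_state()
print(h,s["eef_pos"],s["contact_force"],s["torque"],s["grip_width"],s["time_s"])
E
```

```text
[-4.94663266 -2.22826614 14.34406883]
True [ 0.5661445  -0.00746518  0.0937077 ] [-2.63096168 -0.10857148  6.84259084] [-0.04449872  0.31283114  0.03154014] 0.020882144619424437 12.8083
```

Contact came early, at roller-top height, so the vial is slightly too far back. I'll lift and look.

```bash
python3 - <<'E'
from h import *
from workcell import r,command_gripper,optics
q=down(.177+np.pi); x,y=.5662,-.0068
r.move_straight([x,y,.125],q,speed=.1); r.hold(.3)
s,im,d,w=shot("wrist","w6"); np.savez("w6.npz",im=im,d=d,p=s["eef_pos"],q=s["eef_rot"])
print(s["eef_pos"],s["contact_force"],s["torque"],s["grip_width"])
s2,i2,d2,m2=shot("side","s6"); np.savez("s6.npz",im=i2,d=d2,**m2)
P=m2["R"]@np.array([x,y,.09])+m2["t"]; u=m2["K"]@P/P[2]; u0,v0=int(u[0]),int(u[1]); print(u)
A=cv2.resize(im[110:330,180:380,::-1],(400,440),interpolation=cv2.INTER_CUBIC)
B=cv2.resize(i2[v0-50:v0+50,u0-45:u0+45,::-1],(396,440),interpolation=cv2.INTER_CUBIC)
cv2.imwrite("pics/both6.png",np.hstack([A,B]))
E
```

```text
[ 0.56592532 -0.00677737  0.12438782] [-0.23908085 -0.60323903  0.07086733] [ 0.05655608 -0.00611611 -0.01206151] 0.02069925644314875
[292.82181687 193.92804734   1.        ]
```

View pics/both6.png

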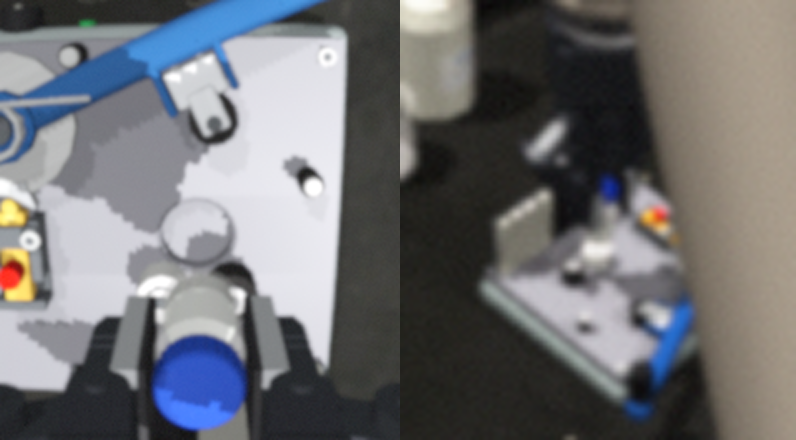

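Left half of the picture: the nest ring is at pixel (278.5,225.5) and the vial is still upright, with its cap at (279.5,301). Right half: the vial is above and behind the nest. Recomputing numerically from this closer view.

```bash
python3 - <<'E'
from n import *
f=np.load("w6.npz"); im=f["im"]; s6=dict(eef_pos=f["p"],eef_rot=f["q"])
hsv=cv2.cvtColor(im,cv2.COLOR_RGB2HSV); b=cv2.inRange(hsv,(105,130,60),(130,255,255)); b[:250]=0
n,l,st,c=cv2.connectedComponentsWithStats(b); i=1+st[1:,4].argmax(); print("cap",st[i],c[i])
def ctool(u,z): return (Ro.from_quat(s6["eef_rot"]).inv().apply(wcast(w,s6,u,z)-s6["eef_pos"])*1000).round(2)
e=s6["eef_pos"]
print("cap in tool",ctool(c[i],e[2]-.002),"nest world .03",wcast(w,s6,(278.5,225.5),.03).round(4))
for z in(.070,.072,.076): print("vial front bottom edge tool",z,ctool((279.5,247.5),z))
g=cv2.GaussianBlur(cv2.resize(cv2.cvtColor(im,cv2.COLOR_RGB2GRAY)[195:260,250:310],None,fx=4,fy=4,interpolation=cv2.INTER_CUBIC),(0,0),2)
C=cv2.HoughCircles(g,cv2.HOUGH_GRADIENT_ALT,1.5,20,param1=60,param2=.5,minRadius=50,maxRadius=90)
C=np.empty((0,3)) if C is None else C[0]
for x,y,rr in C[:5]: 
    u=(250+(x+.5)/4-.5,195+(y+.5)/4-.5); print("circ",np.round(u,1),rr/4,wcast(w,s6,u,.03).round(4), wcast(w,s6,u,.022).round(4))
# same on w5
f=np.load("w5.npz"); im=f["im"]
g=cv2.GaussianBlur(cv2.resize(cv2.cvtColor(im,cv2.COLOR_RGB2GRAY)[165:215,250:310],None,fx=4,fy=4,interpolation=cv2.INTER_CUBIC),(0,0),2)
C=cv2.HoughCircles(g,cv2.HOUGH_GRADIENT_ALT,1.5,20,param1=60,param2=.5,minRadius=50,maxRadius=90)
C=np.empty((0,3)) if C is None else C[0]
for x,y,rr in C[:5]:
    u=(250+(x+.5)/4-.5,165+(y+.5)/4-.5); print("w5 circ",np.round(u,1),rr/4,wcast(w,s,u,.03).round(4))
# plate depth check w6
def dp(u,dd,ss):
    K=w["K"];T=w["tool_from_camera"]; p=(np.array(u)-K[:2,2])/K[0,0]; th=np.hypot(*p)
    v=np.array([*(p/th*np.sin(th)),np.cos(th)]); v*=np.median(dd[int(u[1])-1:int(u[1])+2,int(u[0])-1:int(u[0])+2])/v[2]
    return Ro.from_quat(ss["eef_rot"]).apply(T[:3,:3]@v+T[:3,3])+ss["eef_pos"]
d6=np.load("w6.npz")["d"]
for u in[(320,225),(278,215),(300,190),(279,250),(279,256)]: print("depth",u,dp(u,d6,s6).round(4))
E
```

```text
cap [ 255  278   49   48 1792] [278.83928571 301.59709821]
cap in tool [-1.05 -0.24  2.  ] nest world .03 [ 0.5648 -0.0074  0.03  ]
vial front bottom edge tool 0.07 [ 1.9   0.15 54.39]
vial front bottom edge tool 0.072 [ 2.77  0.15 52.39]
vial front bottom edge tool 0.076 [ 4.51  0.14 48.39]
depth (320, 225) [0.5597 0.0211 0.0294]
depth (278, 215) [ 0.5598 -0.0087  0.0223]
depth (300, 190) [0.5376 0.0024 0.0296]
depth (279, 250) [ 0.5584 -0.0083  0.0865]
depth (279, 256) [ 0.558  -0.0083  0.0947]
```

```bash
python3 - <<'E'
from n import *
def pts(fn):
    f=np.load(fn); d=f["d"]; K=w["K"];T=w["tool_from_camera"]
    v,u=np.mgrid[200:330,245:315]; p=np.stack([(u-K[0,2])/K[0,0],(v-K[1,2])/K[1,1]],-1); th=np.linalg.norm(p,axis=-1)+1e-9
    c=np.concatenate([p/th[...,None]*np.tan(th)[...,None],np.ones(th.shape+(1,))],-1)*d[200:330,245:315,None]
    return (c@T[:3,:3].T+T[:3,3])*1000, d[200:330,245:315]
for fn in("w5.npz","w6.npz"):
    t,d=pts(fn); print(fn)
    for r0 in range(22,110,4):
        print(200+r0,t[r0,34].round(1),end=" | ")
    print()
    for lo,hi in((0,4),(15,22),(25,32),(35,42),(42,48)):  # slices along tool z: fit circle of r 11
        m=(d>0)&(t[...,2]>lo)&(t[...,2]<hi)&(abs(t[...,0])<16)&(abs(t[...,1])<11.5); q=t[m]
        if len(q)<15: print(lo,len(q)); continue
        from scipy.optimize import least_squares
        print((lo,hi),len(q),q.min(0).round(1),q.max(0).round(1),least_squares(lambda a:np.hypot(q[:,0]-a[0],q[:,1]-a[1])-11,[0,0],loss="soft_l1").x.round(2))
E
```

```text
w5.npz
222 [-1.210e+01 -1.000e-01  1.401e+02] | 226 [-1.560e+01 -1.000e-01  1.399e+02] | 230 [-1.950e+01 -1.000e-01  1.408e+02] | 234 [-2.280e+01 -1.000e-01  1.398e+02] | 238 [-2.670e+01 -1.000e-01  1.405e+02] | 242 [ 7.7 -0.1 48.7] | 246 [ 7.9 -0.1 42.5] | 250 [ 7.3 -0.1 38.7] | 254 [ 7.6 -0.1 33. ] | 258 [ 7.7 -0.1 28.1] | 262 [ 7.3 -0.2 24.3] | 266 [ 7.9 -0.2 18.7] | 270 [ 6.6 -0.2 17.2] | 274 [ 5.2 -0.2 15.9] | 278 [ 6.3 -0.2 10.1] | 282 [ 6.9 -0.2  5.4] | 286 [ 5.8 -0.2  3.9] | 290 [ 5.1 -0.2  1.6] | 294 [ 2.6 -0.2  2.4] | 298 [ 0.2 -0.2  2.9] | 302 [-2.  -0.2  3.1] | 306 [-3.6 -0.2  2.4] | 
(0, 4) 1367 [-13.1 -11.5   0. ] [12.  11.5  4. ] [ 5.9  -0.26]
(15, 22) 558 [ -4.3 -11.4  15. ] [11.6 11.4 22. ] [-3.89 -0.09]
(25, 32) 239 [ -1.5 -10.6  25. ] [ 8.4 10.7 32. ] [-3.34 -0.2 ]
(35, 42) 206 [ -1.  -11.2  35. ] [ 8.2 10.5 42. ] [-3.33 -0.38]
(42, 48) 164 [ -1.6 -11.3  42. ] [ 8.3 10.4 48. ] [-3.24 -0.42]
w6.npz
222 [ 1.000e+00 -1.000e-01  1.019e+02] | 226 [-2.100e+00 -1.000e-01  1.021e+02] | 230 [-5.000e+00 -1.000e-01  1.019e+02] | 234 [-8.600e+00 -1.000e-01  1.032e+02] | 238 [-1.160e+01 -1.000e-01  1.028e+02] | 242 [-12.8  -0.1  98.1] | 246 [ 7.2 -0.1 44.1] | 250 [ 7.6 -0.1 37.9] | 254 [ 8.5 -0.1 31. ] | 258 [ 7.8 -0.2 27.8] | 262 [ 8.6 -0.2 21.7] | 266 [ 8.5 -0.2 17.7] | 270 [ 8.1 -0.2 14.4] | 274 [ 7.6 -0.2 11.5] | 278 [ 8.1 -0.2  6.8] | 282 [ 7.9 -0.2  3.6] | 286 [ 8.  -0.2  0.1] | 290 [ 6.2 -0.2 -0.3] | 294 [ 4.9 -0.2 -1.3] | 298 [ 3.  -0.2 -1.5] | 302 [ 1.2 -0.2 -1.8] | 306 [-1.1 -0.2 -1.4] | 
(0, 4) 402 [-10.5 -11.5   0. ] [12.2 11.5  4. ] [-3.09  0.06]
(15, 22) 326 [  1.  -11.4  15. ] [11.7 11.5 22. ] [-2.38  0.09]
(25, 32) 218 [  0.5 -10.5  25. ] [ 8.5 10.7 32. ] [-2.94  0.18]
(35, 42) 186 [ -1.2 -10.3  35. ] [ 8.1 11.1 42. ] [-3.37  0.28]
(42, 48) 124 [ -1.5 -10.5  42.1] [ 7.7 10.9 47.9] [-3.67  0.32]
```

The depth slices are decisive: the vial sits 3.3 mm behind the TCP in the grip, and it slid up about 4 mm on contact. Next I locate the nest recess by depth in w5, in the same frame.

```bash
python3 - <<'E'
from n import *
f=np.load("w5.npz"); d=f["d"]; K=w["K"];T=w["tool_from_camera"]
v,u=np.mgrid[150:240,240:320]; p=np.stack([(u-K[0,2])/K[0,0],(v-K[1,2])/K[1,1]],-1); th=np.linalg.norm(p,axis=-1)+1e-9
c=np.concatenate([p/th[...,None]*np.tan(th)[...,None],np.ones(th.shape+(1,))],-1)*d[150:240,240:320,None]
t=c@T[:3,:3].T+T[:3,3]; z=s["eef_pos"][2]-t[...,2]
print("plate z",np.median(z[10:25,60:]))
m=((z<np.median(z[10:25,60:])-.003)&(z>.01)).astype(np.uint8)
n,l,st,cc=cv2.connectedComponentsWithStats(m); i=1+st[1:,4].argmax(); print(st[i]+[240,150,0,0,0],cc[i]+[240,150])
(x0,y0,ww,hh,_)=st[i]; x0+=240;y0+=150
tool=lambda u,zz:W.inv().apply(wcast(w,s,u,zz)-s["eef_pos"])*1000
print("front",tool((x0+ww/2-.5,y0-.5),.03),"back",tool((x0+ww/2-.5,y0+hh-.5),.0265))
print("left",tool((x0-.5,y0+hh/2),.028),"right",tool((x0+ww-.5,y0+hh/2),.028))
top=(z>.043)&(z<.05)&(v>205)&(v<232); k,l,st,cc=cv2.connectedComponentsWithStats(top.astype(np.uint8))
for j in range(1,k):
    if st[j,4]>30: 
        x,y,a,b,_=st[j]; uc=(240+x+a/2-.5,150+y+b/2-.5); print("roller",st[j],tool(uc,.046))
E
```

```text
plate z 0.029919942153986273
[265 178  30  28 682] [279.34604106 191.13782991]
front [ 25.76183728   0.32979561 140.14286556] back [  1.23875809   0.33131216 143.64692954]
left [ 13.24169198 -11.9979393  142.14534541] right [ 13.22411293  12.66214842 142.14453823]
roller [ 14  56  22  22 380] [ -2.06637175 -11.44051984 124.1478637 ]
roller [ 44  56  22  22 382] [ -2.08665621  12.02431555 124.14709623]
```

```bash
python3 - <<'E'
from h import *
from workcell import r,command_gripper,optics
q=down(.177+np.pi); X=np.array([np.cos(.177),np.sin(.177)]); Y=np.array([-X[1],X[0]])
b=np.array([.5627,-.0081]); r.move_straight([*b,.110],q,speed=.1); r.hold(.2)
for dx,dy in [(0,0),(-1,0),(0,.8),(0,-.8),(1,0)]:
    p=b+(X*dx+Y*dy)/1000
    r.move_straight([*p,.100],q,speed=.05); r.hold(.15)
    h=r.move_straight([*p,.0725],q,speed=.03,max_force=4); s=r.read_state()
    print(dx,dy,h,s["eef_pos"].round(4),s["contact_force"].round(2),s["torque"].round(3),s["time_s"])
    if not h: break
    if r.read_state()["time_s"]>24: break
E
```

```text
0 0 False [ 0.5629 -0.0081  0.0727] [ 0.23 -0.56  0.9 ] [ 0.001 -0.     0.02 ] 15.75
```

The vial is down in the nest. Now I release it, rise, check the vial by depth, and grip the knob across the arm's swing direction.

```bash
cat > k.py <<'E'
from h import *
yw=.177; Rs=np.array([[np.cos(yw),-np.sin(yw)],[np.sin(yw),np.cos(yw)]]); N=np.array([.5662,-.0075])
S=lambda x,y:N+Rs@np.array([x,y])/1000
def knob(th,L=137): a=th-.42; return S(-42+L*np.sin(a),-62+L*np.cos(a)), down(yw+np.pi/2-a)
E
python3 - <<'E'
from k import *
from workcell import r,command_gripper,optics
q=down(.177+np.pi)
h=r.move_straight([.5629,-.0081,.0708],q,speed=.03,max_force=3); print(h,r.read_state()["eef_pos"])
command_gripper(.042); r.hold(.1)
r.move_straight([.5629,-.0081,.15],q,speed=.15)
s,im,d,w=shot("wrist","w7"); K=w["K"];T=w["tool_from_camera"]
v,u=np.mgrid[150:330,240:320]; p=np.stack([(u-K[0,2])/K[0,0],(v-K[1,2])/K[1,1]],-1); th=np.linalg.norm(p,axis=-1)+1e-9
c=np.concatenate([p/th[...,None]*np.tan(th)[...,None],np.ones(th.shape+(1,))],-1)*d[150:330,240:320,None]
P=Ro.from_quat(s["eef_rot"]).apply((c@T[:3,:3].T+T[:3,3]).reshape(-1,3))+s["eef_pos"]
hsv=cv2.cvtColor(im,cv2.COLOR_RGB2HSV)[150:330,240:320]; m=(cv2.inRange(hsv,(105,130,60),(130,255,255))>0).ravel()&(d[150:330,240:320].ravel()>0)&(np.linalg.norm(P[:,:2]-N,axis=1)<.025)
Q=P[m]; print("cap top",len(Q),np.percentile(Q[:,2],[5,50,90,97]).round(4)); t=Q[Q[:,2]>np.percentile(Q[:,2],97)-.004]; print("ctr",((t.min(0)+t.max(0))/2).round(4),t.max(0)-t.min(0),"nest",N)
kp,kq=knob(0); print("knob",kp)
command_gripper(.06); r.reach([*kp,.14],kq); print(r.read_state()["time_s"])
s,im,d,w=shot("wrist","w8"); np.savez("w8.npz",im=im,d=d,p=s["eef_pos"],q=s["eef_rot"])
# dark points at knob-top height
v,u=np.mgrid[0:330,150:420]; p=np.stack([(u-K[0,2])/K[0,0],(v-K[1,2])/K[1,1]],-1); th=np.linalg.norm(p,axis=-1)+1e-9
c=np.concatenate([p/th[...,None]*np.tan(th)[...,None],np.ones(th.shape+(1,))],-1)*d[0:330,150:420,None]
tt=(c@T[:3,:3].T+T[:3,3]).reshape(-1,3); z=s["eef_pos"][2]-tt[:,2]
m=(z>.076)&(z<.084)&(abs(tt[:,0])<.03)&(abs(tt[:,1])<.022)&(d[0:330,150:420].ravel()>0); Q=tt[m]; print("knob tool",len(Q),Q.min(0),Q.max(0),np.median(Q,0))
E
```

```text
False [ 0.5628915  -0.00808276  0.07080516]
cap top 683 [0.068  0.0712 0.0721 0.0724]
ctr [ 0.5654 -0.0053  0.071 ] [0.01900799 0.01935297 0.00500694] nest [ 0.5662 -0.0075]
knob [0.45875652 0.03737596]
18.5917
knob tool 549 [-0.0068793  -0.00668598  0.05820519] [0.00906298 0.00965198 0.06415734] [0.00155951 0.00120774 0.06074379]
```

The vial is seated, with its cap top at 0.072, and the knob is within 1–2 mm of the predicted spot. Next: descend, grip and swing to the stop.

```bash
python3 - <<'E'
from k import *
from workcell import r,command_gripper,optics
kp,kq=knob(0)
h=r.move_straight([*kp,.077],kq,speed=.1,max_force=8); print(h)
command_gripper(.01,30); s=r.read_state(); print("grip",s["grip_width"],s["contact_force"].round(2))
for th in (.1,.2,.3,.38,.44,.49):
    p,q=knob(th); r.move_straight([*p,.077],q,speed=.06); s=r.read_state()
    a=th-.42; tg=Rs@[np.cos(a),-np.sin(a)]; rd=Rs@[np.sin(a),np.cos(a)]; F=s["contact_force"][:2]
    print(th,"Ft",(F@tg).round(2),"Fr",(F@rd).round(2),"Fz",s["contact_force"][2].round(2),s["grip_width"].round(4),s["time_s"])
E
```

```text
False
grip 0.01722161362904733 [-1.48 -1.03  5.38]Traceback (most recent call last):
  File "<stdin>", line 9, in <module>
AttributeError: 'float' object has no attribute 'round'
```

```bash
python3 - <<'E'
from k import *
from workcell import r,command_gripper,optics
for th in (.2,.3,.38,.44,.49):
    p,q=knob(th); r.move_straight([*p,.078],q,speed=.06); s=r.read_state()
    a=th-.42; tg=Rs@[np.cos(a),-np.sin(a)]; rd=Rs@[np.sin(a),np.cos(a)]; F=s["contact_force"]
    print(th,"Ft %.2f Fr %.2f Fz %.2f w %.4f t %.2f"%(F[:2]@tg,F[:2]@rd,F[2],s["grip_width"],s["time_s"]))
E
```

```text
0.2 Ft -2.78 Fr -1.79 Fz -1.98 w 0.0168 t 20.63
0.3 Ft -4.36 Fr -1.78 Fz -3.25 w 0.0169 t 21.01
0.38 Ft -2.79 Fr -0.26 Fz -4.82 w 0.0167 t 21.34
0.44 Ft -4.45 Fr -0.67 Fz -3.19 w 0.0166 t 21.62
0.49 Ft -5.37 Fr 0.84 Fz -3.61 w 0.0168 t 21.89
```

```bash
python3 - <<'E'
from k import *
from workcell import r,command_gripper,optics
for th in np.arange(.50,.60,.01):
    p,q=knob(th); r.move_straight([*p,.078],q,speed=.03); r.hold(.25); s=r.read_state()
    a=th-.42; tg=Rs@[np.cos(a),-np.sin(a)]; rd=Rs@[np.sin(a),np.cos(a)]; F=s["contact_force"]; Ft=F[:2]@tg
    act=(s["eef_pos"][:2]-S(-42,-62)); b=np.arctan2(*(Rs.T@act))+.42
    print("%.2f act %.3f Ft %.2f Fr %.2f Fz %.2f w %.4f t %.2f"%(th,b,Ft,F[:2]@rd,F[2],s["grip_width"],s["time_s"]))
    if Ft<-18: break
E
```

```text
0.50 act 0.490 Ft -5.69 Fr 0.88 Fz -4.52 w 0.0167 t 22.39
0.51 act 0.500 Ft -6.23 Fr 1.29 Fz -3.48 w 0.0167 t 22.89
0.52 act 0.509 Ft -6.41 Fr 1.20 Fz -3.08 w 0.0167 t 23.39
0.53 act 0.519 Ft -5.57 Fr 1.16 Fz -3.94 w 0.0164 t 23.89
0.54 act 0.524 Ft -8.89 Fr 0.65 Fz -0.93 w 0.0168 t 24.39
0.55 act 0.526 Ft -11.95 Fr 0.21 Fz 0.28 w 0.0171 t 24.89
0.56 act 0.529 Ft -16.58 Fr -0.35 Fz 4.60 w 0.0169 t 25.39
0.57 act 0.531 Ft -18.50 Fr -1.15 Fz 7.35 w 0.0166 t 25.89
```

The stop is reached: the angle stalls near 0.525 while the force climbs to 18 N. A last numeric check on the vial's height and place before handing in.

```bash
python3 - <<'E'
from k import *
from workcell import r,optics
r.hold(.3)
for n in("top","side"):
    s,im,d,m=shot(n,n+"9"); hsv=cv2.cvtColor(im,cv2.COLOR_RGB2HSV); b=cv2.inRange(hsv,(105,130,60),(130,255,255))
    X=m["R"]@np.array([*N,.072])+m["t"]; u=m["K"]@X/X[2]; print(n,"pred",u[:2].round(1))
    k,l,st,c=cv2.connectedComponentsWithStats(b)
    for i in range(1,k):
        if np.hypot(*(c[i]-u[:2]))<20 and st[i,4]>5:
            q=c[i]; v=np.linalg.inv(m["K"])@[q[0],q[1],1]*d[int(q[1]),int(q[0])]; print(st[i],q.round(1),"3D",(m["R"].T@(v-m["t"])).round(4))
s=r.read_state(); print(s["contact_force"],s["grip_force"],s["time_s"])
E
```

```text
top pred [307.7 206.7]
side pred [292.9 198.1]
[290 195   7   7  35] [292.7 198.1] 3D [ 0.5672 -0.0074  0.0709]
[287 209  17  13  63] [295.3 214.9] 3D [0.5291 0.0085 0.0422]
[-19.06397473  -2.30214391   6.89683392] 31.964280582033098 26.2917
```

The side view puts the cap at (0.567, -0.007, 0.071), so the vial is upright in the nest. I hand in while still holding the arm at its stop.

```bash
python3 -c "
from workcell import r
print(r.finish_job())"
```

```text
the job is handed in; nothing more can be done
None
```

The blue-capped vial is standing in the spinner nest and released, and I handed the job in at about 26 s with the gripper still holding the idler arm against its end stop; my first lowering bumped the rollers, so I re-aimed and it then seated.

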